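# Hold the shut candle tin just above the kitchen scale

## Task

Shut the lid of the metal tin with the tea lights fully, then lift the tin over the row of jars and hold it level about a centimetre above the steel plate of the kitchen scale, over the middle of the plate and with its long sides along the plate's long sides. I want to zero the scale before the tin goes on, so never touch the scale, and leave the jars standing where they are. Finish while still holding the tin there, motionless: do not put it down or let go.

Things in the scene. Friction and masses are not known exactly. Their poses are not given: they have to be found in the camera images.
- tin: metal tin, loose, 100 mm long (its x), 60 mm wide (its y), 52 mm high, 58 mm with the lid shut, walls and floor 4 mm, about 0.3 kg in all; the lid is flush with the walls, so the shut tin can be gripped across its 60 mm width from above. Stands left or right of the row of jars. Origin: centre of its underside; x along its length to the hinged end, z up
- tin_lid (a joint): angle of the tin's lid: 0 = fully shut, pi/2 = upright, 1.8 = limit; starts part open (0.7 to 1.4), and its stiff hinge (0.06 N m) keeps it where it is left, so it must be pushed all the way down. The lid is a 100 x 60 x 6 mm plate, hinged along the tin's short +x edge; its lower face is in line with the hinge
- tin_hinge (a point): middle of the lid's hinge line, on the tin: 50 mm along the tin's +x from its origin, 52 mm above its underside; the hinge line runs along the tin's y
- tin_lip (a point): middle of the upper face of the lid at its free edge, 100 mm from the hinge; a small lip, 24 mm wide, juts 7 mm beyond it
- candle_1: tea light, 38 mm across, 15 mm high, lying loose in the tin; origin at the centre of its underside
- candle_2: the other tea light in the tin, the same size; origin at the centre of its underside
- scale: flat kitchen scale, fixed, white body 200 mm long (its x) and 130 mm wide (its y), with a rectangular steel weighing plate on it and a strip with a dark display at its -x end. It stands on the other side of the row of jars from the tin. Origin at the centre of its underside, z up
- plate_mid (a point): centre of the upper face of the scale's steel plate, 30 mm above the worktop; the plate is 150 mm long (along the point's x) and 110 mm wide (along its y); the point's axes are those of the scale
- jar_1: bystander: spice jar with a yellow-brown cap, 42 mm across, 106 mm tall, one of the four in the row between tin and scale; origin at the centre of its underside
- jar_2: bystander: slim spice jar with a black cap, 41 mm across, 105 mm tall, one of the four in the row between tin and scale; origin at the centre of its underside
- jar_3: bystander: spice jar with a red cap, 44 mm across, 105 mm tall, one of the four in the row between tin and scale; origin at the centre of its underside
- jam: bystander: squat glass jam jar with a white lid, 68 mm across, 90 mm tall, one of the four in the row between tin and scale; origin at the centre of its underside
There are look-alikes about, which are no part of the job. Leave any red or yellow look-alike of the candle_2 alone.

How it is judged:
By the outcome, as a careful person would: the job done as asked, in the order asked, and still so for the second after the job is handed in, while the arm keeps its last pose, push and grip.
It also fails if it takes over 53 s, if anything falls off the work surface, if the arm or the gripper's body presses on something with over 40 N, if the wrist force passes 120 N, or if a joint passes its speed limit or range.

## Robot

A 6-joint arm with a two-finger parallel gripper is mounted at the origin on a cart in front of the work surface, level with it; the furniture and walls round the work are solid. World frame = base frame: x ahead of the robot, y to its left, z up, the work surface at z = 0. Lengths are in m, angles in rad, forces in N, time in s.
With the tool pointing down it reaches from about 0.3 to 0.825 m from the base axis. Payload 5.4 kg.
Tool frame: the origin (TCP) lies at the very end of the fingers, on their centre line; the grasp point (between the pads) lies 19 mm behind it; z points along the fingers, y is the line along which they close (so a half turn about z gives the same grasp; the last joint's range is limited). The gripper opens to 92 mm and grips with 3 to 60 N. Pads are 20 mm wide; open, the fingers measure 128 mm over their backs; the gripper's body (75 mm by 189 mm) begins 69 mm behind the grasp point.
Start: joints at [0.931, 0.158, 1.597, -0, 1.386, -0.21], TCP at [0.24, 0.523, 0.215] pointing down, gripper open.
Joint ranges: [-2.91, 2.91], [-0.94, 2.29], [0.18, 2.7], [-1.29, 4.43], [0.17, 2.64], [-3, 3]. Speed limits (rad/s): [2.57, 2.57, 3.14, 3.14, 3.14, 3.14].

## Interface

Orientations are given as a rotation vector (axis times angle).
In Python, from workcell import bot gives the robot as it stands. Calls block until the motion is done:
- bot.goto(position, orientation): joint-space move of the TCP to a pose.
- bot.line_to(position, rot=None, max_speed=0.15): straight line of the TCP; rot=None keeps the orientation; max_speed is the mean speed in m/s.
- bot.set_joints(angles): joint-space move.
- bot.set_gripper(opening, newtons=None): opening from 0.0 (shut) to 1.0 (fully open); newtons is the grip in N (None keeps the last); returns when the fingers have stopped.
- bot.hold(seconds).
- bot.inverse_kinematics(position, orientation): joint angles nearest the present ones, or None.
- bot.read_camera(name): name is "scene" or "top"; returns a dict with "pixels" (480x640x3 uint8, blue, green, red), "fx", "fy", "cx", "cy" (pixels), "k1" (the pictures are not rectified: a ray, as slopes to the right and down, at radius r is drawn at 1 + k1 r^2 times it, then the intrinsics apply), "R" (3x3) and "t" (3): a world point X has camera coordinates R X + t. Camera axes: x right, y down, z forward; pixel columns grow to the right and rows downward; lengths in m; the calibration is good to about 2 mm. A picture is of the moment at which its call begins. There is no depth.
A pose or a line that the arm cannot do raises bot.MotionError and nothing moves.
- bot.job_done(): hands the job in; it is judged then, once.
Readings, each from a call of its own:
- bot.current_clock(): time.
- bot.current_joints(): joint angles.
- bot.current_joint_vel(): joint speeds.
- bot.current_effort(): joint torques, N m.
- bot.current_ee_pos(): TCP position.
- bot.current_tool_rot(): TCP orientation.
- bot.current_contact_force(): force on the tool from outside, world axes, zero at the start.
- bot.current_ft_torque(): the same for the moment, N m.
- bot.current_opening(): opening from 0.0 (shut) to 1.0 (fully open).
- bot.current_grip_force(): force on a finger pad.
Only numpy, scipy, OpenCV 4.12 (cv2) and the standard library are available. Lean on these libraries where they do the work, as an engineer would, in place of code of your own. Each camera call takes 0.05 s, during which the arm holds its last target. There are 200 camera calls.

## Working session

There is one attempt and no reset: what is moved stays moved. The work goes in short steps, each a Python script; the robot and the scene stay as the last script left them, time stands still between calls to the robot, and variables do not carry over. Pictures are saved under pics/ and viewed, at most 10 in all, crops included, and the job is handed in when it is done.

```bash
mkdir -p pics; ls; python3 - <<'E'
from workcell import bot
import cv2,numpy as np
for n in("scene","top"):
    c=bot.read_camera(n); cv2.imwrite(f"pics/{n}0.png",c["pixels"]); print(n,c["fx"],c["fy"],c["cx"],c["cy"],c["k1"],np.round(c["R"],3).tolist(),np.round(c["t"],3), "pos",np.round(-c["R"].T@c["t"],3))
print(bot.current_clock(),bot.current_tool_rot(),bot.current_ee_pos())
E
```

```text
pics
scene 579.4925610062845 579.4925610062845 329.83038971186386 238.20480046775293 0.001835909702477472 [[0.833, -0.553, -0.013], [-0.386, -0.564, -0.73], [0.396, 0.613, -0.683]] [-0.461  0.286  0.939] pos [ 0.122 -0.669  0.844]
top 592.0990473099524 592.0990473099524 307.5589921640263 244.5627674734452 0.0569202346025255 [[0.025, -0.999, 0.025], [-0.983, -0.029, -0.183], [0.184, -0.02, -0.983]] [-0.024  0.571  1.05 ] pos [0.369 0.014 1.137]
0.1 [-6.69825787e-01 -3.06863457e+00  2.31974019e-03] [0.23928391 0.52224093 0.21374715]
```

View pics/scene0.png

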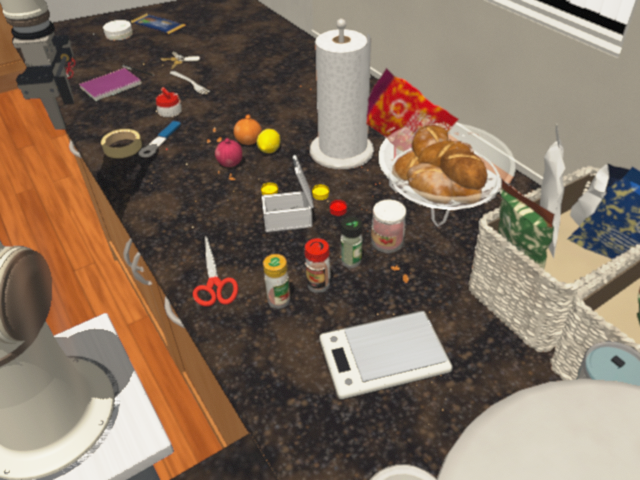

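View pics/top0.png

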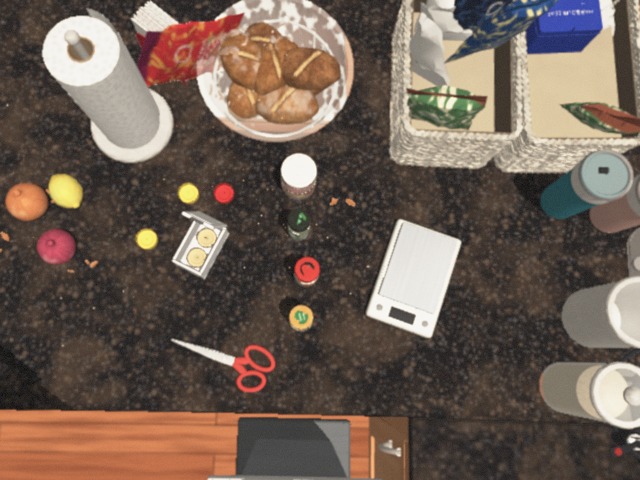

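The scene view shows the tin at (287,205) with its lid open at about (303,180). The top view shows it at (200,245) with the hinge at the far end (205,218). The scale is at (415,278) and the jars at (298,170), (299,223), (307,270) and (301,318). Red and yellow tea-light look-alikes are at (224,193), (189,193) and (147,239). I'll check these in a close crop.

```bash
python3 - <<'E'
import cv2,numpy as np
t=cv2.imread("pics/top0.png");s=cv2.imread("pics/scene0.png")
a=cv2.resize(t[200:290,160:250],(400,400),interpolation=cv2.INTER_CUBIC)
b=cv2.resize(s[150:240,245:335],(400,400),interpolation=cv2.INTER_CUBIC)
c=t[210:345,355:475];c=cv2.resize(c,None,fx=1.48,fy=1.48,interpolation=cv2.INTER_CUBIC)[:200]
cv2.imwrite("pics/crop.png",np.hstack([a,b]))
d=cv2.resize(t[210:345,355:475],(533,600),interpolation=cv2.INTER_CUBIC)
cv2.imwrite("pics/crop2.png",d)
E
```

```text
(no output)
```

View pics/crop.png

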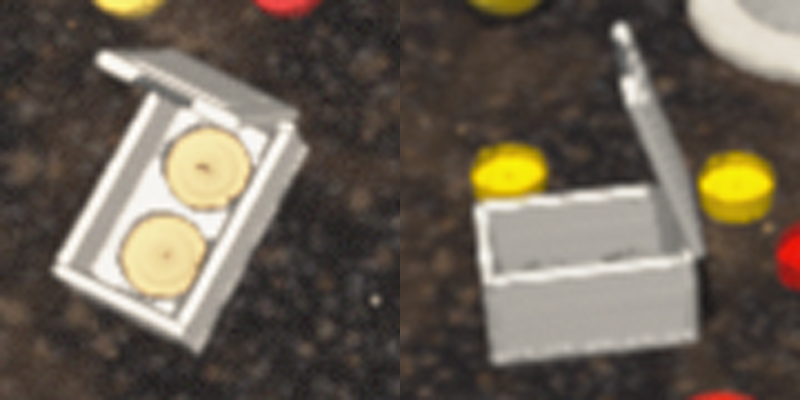

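View pics/crop2.png

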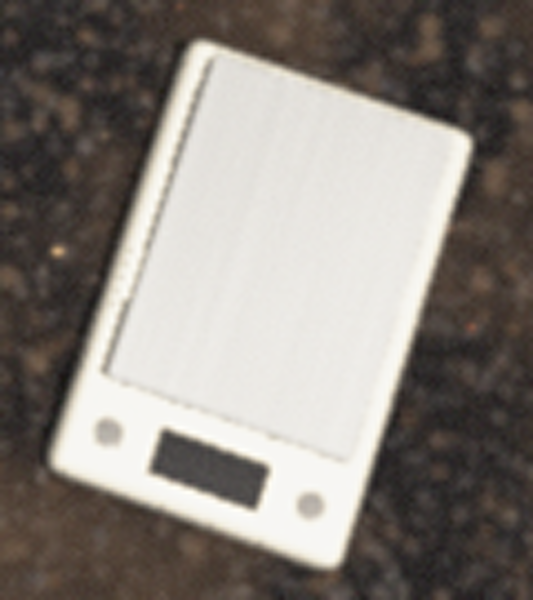

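```bash
cat > h.py <<'E'
import numpy as np,cv2
from scipy.spatial.transform import Rotation as Ro
from scipy.optimize import least_squares
def proj(c,X):
    p=np.atleast_2d(X)@c["R"].T+c["t"];s=p[:,:2]/p[:,2:];s=s*(1+c["k1"]*(s**2).sum(1,keepdims=True))
    return s*[c["fx"],c["fy"]]+[c["cx"],c["cy"]]
def ray(c,uv,z):
    return least_squares(lambda q:(proj(c,[[q[0],q[1],z]])[0]-uv),[.5,0]).x
def world(p,X):
    c,s=np.cos(p[2]),np.sin(p[2]);X=np.atleast_2d(X)
    return np.c_[p[0]+c*X[:,0]-s*X[:,1],p[1]+s*X[:,0]+c*X[:,1],X[:,2]]
def lid(a,d,y,h=0): # d along lid from hinge, h above lower face
    return [.05-d*np.cos(a)+h*np.sin(a),y,.052+d*np.sin(a)+h*np.cos(a)]
E
cat > fit.py <<'E'
from h import *
from workcell import bot
C={n:bot.read_camera(n) for n in("top","scene")}
T,S=C["top"],C["scene"];k=90/400
tm=np.array([[-50,30,52],[-50,-30,52],[-50,-30,0],[50,-30,0],[50,-30,52]])/1e3
tu=np.array([[58,268],[188,333],[198,352],[308,150],[298,120]])*k+[160,200]-.4
sm=np.array([[-50,30,52],[-50,-30,52],[50,-30,52],[-50,-30,0],[50,-30,0]])/1e3
su=np.array([[78,205],[90,280],[294,255],[95,362],[297,342]])*k+[245,150]-.4
f=lambda q:np.r_[(proj(T,world(q,tm))-tu).ravel(),(proj(S,world(q,sm))-su).ravel()]
r=least_squares(f,[.4,.15,-.4],x_scale=[.1,.1,1]);tin=r.x;print("tin",tin.round(4),r.fun.round(1))
lu=np.array([[238,92],[218,27]])*k+[245,150]; lt=np.array([[101,58]])*k+[160,200]
g=lambda q:np.r_[(proj(S,world(tin,[lid(q[0],.1,-.03,.003),lid(q[0],.1,.03,.003)]))-lu).ravel(),(proj(T,world(tin,lid(q[0],.1,.03,.003)))-lt).ravel()]
r=least_squares(g,[1.2]);print("lid",r.x,r.fun.round(1))
pm=np.array([[75,55,30],[-75,55,30],[-75,-55,30],[75,-55,30]])/1e3
pu=np.array([[212,55],[105,372],[345,460],[458,136]])*k+[355,210]-.4
f=lambda q:(proj(T,world(q,pm))-pu).ravel()
r=least_squares(f,[.35,-.2,-.3]);pl=r.x;print("plate",pl.round(4),r.fun.round(1), "plate-in-scene",proj(S,world(pl,pm)).round(0).tolist())
for n,uv,z in(("jam",(298,169),.09),("j2",(298,218),.105),("j3",(307,268),.105),("j1",(301,317),.106)): 
    p=ray(T,uv,z);print(n,p.round(3),proj(S,[[*p,z]]).round(0))
np.savez("est.npz",tin=tin,pl=pl,lid=g and r.x)
def poly(im,c,X): cv2.polylines(im,[np.int32(proj(c,X).round()*1)],True,(0,255,0),1)
o=[]
for n,roi in(("top",(140,160,320,200)),("scene",(240,150,220,250))):
    c=C[n];x,y,w,h=roi;im=cv2.resize(c["pixels"][y:y+h,x:x+w],None,fx=2.4,fy=2.4,interpolation=2)
    for p,M in((tin,tm[:2].tolist()+[[.05,-.03,.052],[.05,.03,.052]]),(tin,[[-.05,.03,0],[-.05,-.03,0],[.05,-.03,0],[.05,.03,0]]),(pl,pm)):
        q=(proj(c,world(p,M))-[x,y]+.5)*2.4;cv2.polylines(im,[np.int32(q)],True,(0,255,0),1)
    if n=="scene":im=im[:480]
    else: o.append(cv2.copyMakeBorder(im,0,0,0,0,0));continue
    o.append(im)
cv2.imwrite("pics/ov_top.png",o[0]);cv2.imwrite("pics/ov_sc.png",o[1])
E
python3 fit.py
```

```text
tin [ 0.5679  0.1914 -0.4325] [-0.5  0.3 -0.8  0.1  1.1 -0.6  0.6 -0.7 -0.1  0.4 -0.2 -0.5 -1.   0.3
  0.2  0.8  0.1  0.1  0.4 -0.6]
lid [1.29755644] [-1.2  1.2  0.  -1.3 -0.4 -1.3]
plate [ 0.5396 -0.2189 -0.3266] [ 0.3 -1.4 -0.8  0.3  0.9  1.  -0.4 -0. ] plate-in-scene [[423.0, 310.0], [343.0, 327.0], [361.0, 379.0], [447.0, 358.0]]
jam [0.706 0.013] [[389. 209.]]
j2 [0.61  0.011] [[351. 222.]]
j3 [ 0.52  -0.008] [[317. 245.]]
j1 [0.434 0.   ] [[274. 261.]]
```

View pics/ov_sc.png

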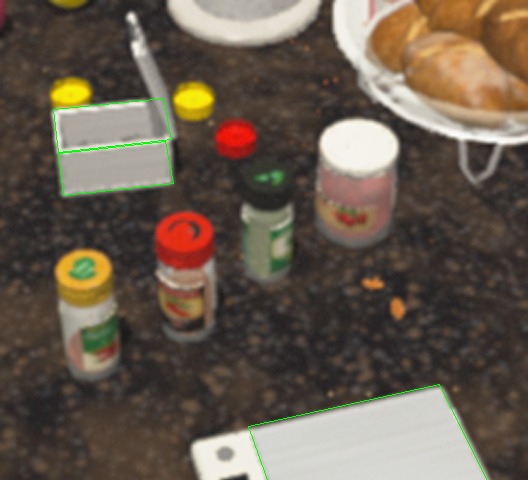

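The overlay fits to about 1 px: the tin is at (0.568, 0.191) with yaw -0.43 and the lid at about 1.30, and the plate is at (0.540, -0.219) with yaw -0.33. The tin is the only box holding tea lights. Next I'll close the lid with shut fingers along an arc about the hinge.

```bash
cat >> h.py <<'E'
tin=np.array([.5679,.1914,-.4325]);pl=np.array([.5396,-.2189,-.3266])
def down(yaw): return Ro.from_euler("z",yaw)*Ro.from_euler("x",np.pi)
def rv(bot,pos,yaw): # pick the half turn nearest in joint 6
    b=[]
    for k in(0,np.pi,-np.pi):
        r=down(yaw+k).as_rotvec();q=bot.inverse_kinematics(pos,r)
        if q is not None:b.append((abs(q[5]),r,q))
    return min(b,key=lambda e:e[0])
E
cat > close.py <<'E'
from h import *
from workcell import bot
tp=lambda x,z:world(tin,[[x,0,z]])[0]
bot.set_gripper(0.0,20)
p=tp(.085,.25);e=rv(bot,p,tin[2]);print(np.round(e[2],2))
bot.goto(p,e[1])
bot.line_to(tp(.075,.135),max_speed=.2)
d=.088
for a in np.r_[np.arange(1.3,.1,-.2),.06]:
    X=lid(a,d,0,.006);bot.line_to(tp(X[0]+.010,X[2]+.001),max_speed=.12)
    print(round(a,2),bot.current_contact_force().round(1),bot.current_ee_pos().round(3))
x=X[0]+.010
for z in np.arange(.061,.0535,-.001):
    bot.line_to(tp(x,z),max_speed=.05);F=bot.current_contact_force();print(round(z,3),F.round(1),bot.current_ee_pos().round(4))
    if F[2]>10:break
bot.line_to(tp(x,.16),max_speed=.25)
cv2.imwrite("pics/s1.png",bot.read_camera("scene")["pixels"]);cv2.imwrite("pics/t1.png",bot.read_camera("top")["pixels"])
print(bot.current_clock())
E
python3 close.py
```

```text
[ 0.06  0.37  1.28  0.    1.5  -1.08]
1.3 [ 0.5 -0.4  0.5] [0.607 0.174 0.141]
1.1 [ 0.3  0.3 -0.1] [0.591 0.181 0.134]
0.9 [0.2 0.  0.2] [0.577 0.187 0.125]
0.7 [ 0.8 -0.4  1.2] [0.565 0.193 0.114]
0.5 [0.3 0.1 0.5] [0.555 0.197 0.1  ]
0.3 [-0.7  0.2  0.4] [0.547 0.201 0.084]
0.06 [ 0.2 -0.   0.8] [0.543 0.203 0.064]
0.061 [ 0.2 -0.1  0.7] [0.5434 0.2029 0.0614]
0.06 [0.4 0.8 0.7] [0.5432 0.2029 0.0602]
0.059 [-0.6 -0.3  0.2] [0.5429 0.2029 0.0589]
0.058 [-0.3  0.8  3.5] [0.5431 0.203  0.0584]
0.057 [-3.5 -1.9  9.4] [0.5431 0.203  0.0581]
0.056 [-5.7 -0.1 15. ] [0.5431 0.203  0.058 ]
8.6667
```

```bash
python3 - <<'E'
from h import *
from workcell import bot
bot.line_to([.45,.25,.25],max_speed=.3)
o=[]
for n,ofs in(("top",(160,200)),("scene",(245,150))):
    c=bot.read_camera(n);x,y=ofs;im=cv2.resize(c["pixels"][y:y+90,x:x+90],(400,400),interpolation=2)
    M=np.array([[-50,30,58],[-50,-30,58],[50,-30,58],[50,30,58]])/1e3
    cv2.polylines(im,[np.int32((proj(c,world(tin,M))-ofs+.5)*400/90)],True,(0,255,0),1);o.append(im)
cv2.imwrite("pics/c1.png",np.hstack(o));print(bot.current_clock())
E
```

```text
9.375
```

View pics/c1.png

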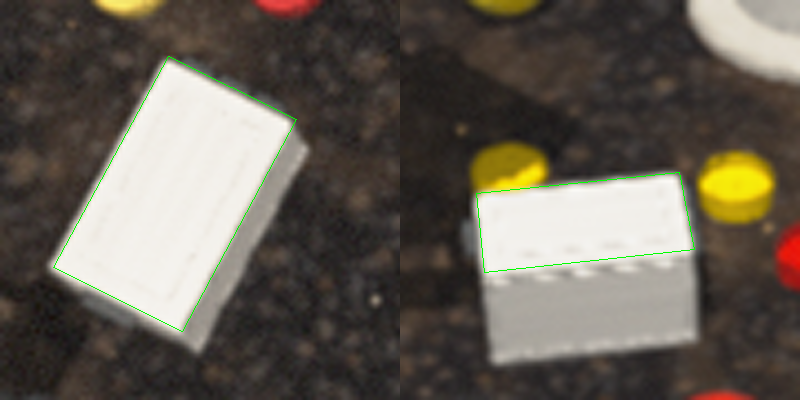

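The lid is shut flush, with the outline matching in both views: corners at (168,57), (296,120), (182,332) and (53,268) in the top crop. Now grasp, lift and carry.

```bash
cat > carry.py <<'E'
from h import *
from workcell import bot
bot.set_gripper(1.0)
P=np.array([*tin[:2],.14]);e=rv(bot,P,tin[2]);print(np.round(e[2],2))
bot.goto(P,e[1]);bot.line_to([*tin[:2],.022],max_speed=.12)
print(bot.current_contact_force().round(1),bot.current_ee_pos().round(4))
bot.set_gripper(0.0,35);print("grip",bot.current_opening()*92,bot.current_grip_force())
z0=bot.current_ee_pos()[2]
bot.line_to([*tin[:2],.06],max_speed=.08);print(bot.current_contact_force().round(1),bot.current_opening()*92,bot.current_grip_force())
bot.line_to([*tin[:2],.20],max_speed=.2)
r2=(Ro.from_euler("z",pl[2]-tin[2])*Ro.from_rotvec(e[1])).as_rotvec()
bot.line_to([*pl[:2],.20],rot=r2,max_speed=.15)
bot.line_to([*pl[:2],.10],max_speed=.1)
bot.hold(.5)
print("z0",z0,bot.current_ee_pos().round(4),bot.current_contact_force().round(1),bot.current_ft_torque().round(2),bot.current_opening()*92,bot.current_clock())
o=[]
for n,ofs in(("top",(345,200)),("scene",(310,230))):
    c=bot.read_camera(n);cv2.imwrite(f"pics/{n}2.png",c["pixels"]);x,y=ofs;im=cv2.resize(c["pixels"][y:y+150,x:x+150],(400,400),interpolation=2)
    h=bot.current_ee_pos()[2]-z0
    for zz in(0,.058):
        M=np.array([[-50,30,0],[-50,-30,0],[50,-30,0],[50,30,0]])/1e3+[0,0,h+zz]
        cv2.polylines(im,[np.int32((proj(c,world(pl,M))-ofs+.5)*400/150)],True,(0,255,0),1)
    o.append(im)
cv2.imwrite("pics/c2.png",np.hstack(o))
E
python3 carry.py
```

```text
[ 0.12  0.28  1.6   0.    1.26 -1.01]
[-0.6 -0.2  0.3] [0.5688 0.1915 0.0231]
grip 60.092363555022104 34.98654820024967
[-0.5 -0.1 -4.5] 59.7659353815042 34.98469166457653
z0 0.02217811179979118 [ 0.5396 -0.2189  0.1   ] [-0.3 -0.5 -4. ] [ 0.01 -0.01  0.01] 59.98864869987329 19.2083
```

View pics/c2.png

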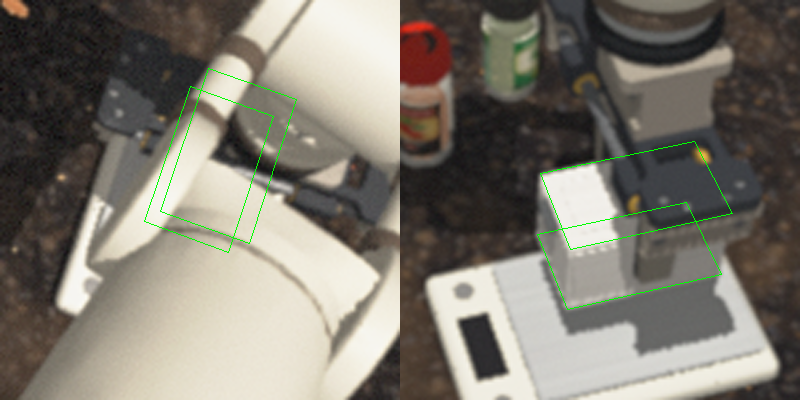

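The held tin lines up with the predicted outline over the plate: its near corners are at (541,175), (571,248) and (567,309) in the crop. It looks level and the jars are standing. Now lower it to 10 mm above the plate.

```bash
python3 - <<'E'
from h import *
from workcell import bot
bot.line_to([*pl[:2],.0625],max_speed=.05);bot.hold(1.0)
print(bot.current_ee_pos().round(4),bot.current_contact_force().round(1),bot.current_ft_torque().round(2),bot.current_opening()*92,bot.current_grip_force(),abs(bot.current_joint_vel()).max(),bot.current_clock())
c=bot.read_camera("scene");x,y=240,210;h=bot.current_ee_pos()[2]-.0222
im=cv2.resize(c["pixels"][y:y+200,x:x+260],(780,600),interpolation=2)
for zz in(0,.058):
    M=np.array([[-50,30,0],[-50,-30,0],[50,-30,0],[50,30,0]])/1e3+[0,0,h+zz]
    cv2.polylines(im,[np.int32((proj(c,world(pl,M))-[x,y]+.5)*3)],True,(0,255,0),1)
cv2.imwrite("pics/c3.png",im)
E
```

```text
[ 0.5396 -0.2189  0.0625] [-0.5  0.1 -3.7] [0.03 0.03 0.04] 60.268093901236966 34.984717816114426 0.0012706031371877893 21.2083
```

View pics/c3.png

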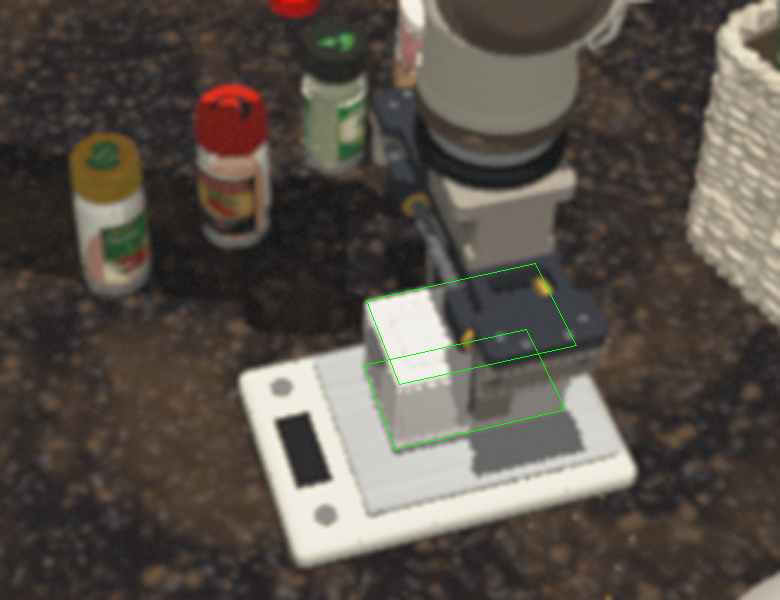

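The tin's visible corners at (368,300), (399,383) and (395,449) match the outline, its lid is shut, and it hangs clear above the plate with the wrist force unchanged. The jars are in place.

```bash
python3 -c "
from workcell import bot
print(bot.job_done())"
```

```text
the job is handed in; nothing more can be done
None
```

The job is handed in: the tin's lid is shut, and the arm is holding the tin still and level about 1 cm above the middle of the scale plate, long sides aligned; the scale was not touched, the three jars I could see in the last picture stand where they were (the jam jar was mostly hidden), and it took about 21 s of the 53 s allowed.

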